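# Load a dowel into the V-block drilling jig

## Task

Take the dowel from its rack, lay it in the groove of the drilling jig and push it lengthwise under the spring roller until its end meets the steel stop plate; press it home there with roughly 10 N (never as much as 20) for half a second while it beds on both sides of the groove. Then let go, leaving it fully home for drilling. Do not drop it or ram it, and leave the glue bottle, the sanding block and the hammer alone.

Things in the scene. Friction and masses are not known exactly. Their poses are not given: they have to be found in the camera images.
- dowel: Plain waxed wooden round bar, 36 mm in diameter, 150 mm long, about 0.11 kg (hidden, 0.08 to 0.15), loose, the same from both ends, each end tapered to 30 mm over the last 8 mm. Origin at its middle, on its axis; x along its axis (either way round will do; it may have rolled about x). At the start it lies level in the rack, its axis 50 mm above the table.
- rack: Small fixed plywood stand with the dowel on it: base 160 x 75 x 12 mm and two V-notched cross boards, each 12 mm thick, centred 55 mm either side of its middle, 53 mm wide, their tops 39 mm above the table. Between them the dowel can be gripped from above; it lifts straight out. Origin under the middle of the base; x along the dowel.
- jig: Fixed drilling jig: plywood base (190 x 130 x 20 mm, x = -81 to +109 mm) with a dark wooden V-block 135 mm long (x = -67.5 to +67.5 mm), 53 mm wide, its top 46.5 mm above the table, with an open 90 degree groove along x. Origin on the table under the groove's middle; x points along the groove to the stop plate. A dowel in the groove has its axis at y = 0, 57.5 mm above the table.
- laid (a point): Where a dowel's middle may be when it is first laid in the groove: at x = -42 mm of the jig, 57.5 mm above the table, axes as the jig's. Its front end is then about 4 mm clear of the portal as it is lowered, its rear end projects 49.5 mm from the open near end of the block and it lies steady by itself. Home, its middle is 34.5 mm further on and its rear end still projects 15 mm.
- portal (a point): Middle of the top of the dark steel portal that carries the spring roller over the groove, 119 mm above the table, 22 mm before the stop plate: two 10 mm posts at y = +-34 mm and a bar 16 mm wide; the roller's guide pin stands some 5 mm higher. It keeps the dowel from being lowered straight into its final place. Axes as the jig's.
- flank_left: Sloping 45 degree face of the groove on the jig's +y side, waxed wood, 135 mm long, from 3 to 14.5 mm off the middle of the groove. Origin and axes as jig.
- flank_right: The same on the jig's -y side. Origin and axes as jig.
- stop: Rigid steel stop plate closing the far end of the groove, 60 mm wide, 10 mm thick, from 20 to 78 mm above the table. Origin on its front face (the one that the dowel meets), on the axis of a seated dowel, 57.5 mm above the table; x as the jig's x, into the plate. Home, the dowel's middle is 75 mm before it.
- holddown (a joint): Lift of the spring roller, m: 0 at rest, about 0.002 with the dowel beneath it. A steel roller, 16 mm in diameter, 34 mm wide, across the groove 22 mm before the stop plate, bottom at rest 15.5 mm above the dowel's axis; the dowel's tapered end lifts it. It then presses the dowel down with about 4 N; pushing the dowel beneath it takes about 2 to 5 N when pushed level.
- glue: Bystander: white glue bottle with an orange cap, 56 mm in diameter, 150 mm tall, loose. Origin under its middle.
- sander: Bystander: sanding block of wood on cork, 110 x 60 x 34 mm, loose. Origin under its middle.
- hammer: Bystander: hammer lying on the bench, 260 mm long, loose. Origin near its middle; x along the handle towards the head.
Not all that is in view belongs to the job. Of the things like the jig, leave any that is purple or turquoise; of the rest the larger one is meant.

How it is judged (in metres and radians):
On the way:
1. the dowel is pressed against the stop plate with more than 4 N while it bears on both flanks of the groove with the roller on top (contact force between dowel and stop above 4 N and contact force between dowel and flank_left above 0.5 N and contact force between dowel and flank_right above 0.5 N and value of joint holddown above 0.001 m), for 0.2 s.
At the end, for the whole second after the job is handed in: The dowel lies at rest in the groove, its end within 1.8 mm of the stop plate, its axis within 2 mm of the seated axis sideways and in height and within 0.03 rad of the groove's direction, bearing on both flanks (more than 0.5 N each), with the roller lifted by more than 1 mm on top of it (x of dowel in the frame of stop above -0.0768 m and y of dowel in the frame of stop between -0.002 and 0.002 m and z of dowel in the frame of stop between -0.002 and 0.002 m and angle between the x axis of dowel and the x axis of stop, either way round below 0.03 rad and contact force between dowel and flank_left above 0.5 N and contact force between dowel and flank_right above 0.5 N and value of joint holddown above 0.001 m and linear speed of dowel below 0.01 m/s); the robot touches nothing.
It fails at once if the dowel rams the stop plate (more than 20 N) (contact force between dowel and stop above 20 N).
It fails at once if the dowel is dropped or forced onto a flank of the groove (more than 25 N) (contact force between dowel and flank_left above 25 N or contact force between dowel and flank_right above 25 N).
It fails at once if a bystander is moved by more than 20 mm (distance of any of glue, sander, hammer from where it was at the start of the episode above 0.02 m).
It also fails if it takes over 61 s, if anything falls off the work surface, if the arm or the gripper's body presses on something with over 40 N, if the wrist force passes 120 N, or if a joint passes its speed limit or range.

## Robot

A 6-joint arm with a two-finger parallel gripper is mounted at the origin on the work surface. World frame = base frame: x ahead of the robot, y to its left, z up, the work surface at z = 0. Lengths are in m, angles in degrees, forces in N, time in s.
With the tool pointing down it reaches from about 0.375 to 0.825 m from the base axis. Payload 5.5 kg.
Tool frame: the origin (TCP) lies at the very end of the fingers, on their centre line; the grasp point (between the pads) lies 19 mm behind it; z points along the fingers, y is the line along which they close (so a half turn about z gives the same grasp; the last joint's range is limited). The gripper opens to 85 mm and grips with 20 to 120 N. Pads are 22 mm wide; open, the fingers measure 114 mm over their backs; the gripper's body (76 mm by 85 mm) begins 54 mm behind the grasp point. The pads swing forward as they close: fully open they stand 13 mm farther back than shut.
Start: joints at [-67.666, 17.962, -2.699, 69.339, 0, 90], TCP at [0.228, -0.555, 0.231] pointing down, gripper open.
Joint ranges: [-152.73, 152.73], [-39.44, 99.34], [-58.76, 71.6], [-118.89, 123.64], [-81.53, 83.1], [-180, 180]. Speed limits (degrees/s): [136.94, 136.94, 172.46, 180, 180, 180].

## Interface

Orientations are given as a 3x3 rotation matrix whose columns are the frame's x, y, z axes.
In Python, from plant import * gives the robot as it stands.
- The arm moves only by the tool play_rows, never from a script. Its argument "increments" is one flat list of numbers, 5 for each row, row after row: the shift along the tool's x, y, z in cm, then the turn about the tool's z in rad, then the opening, from 0 (shut) to 1 (fully open). In form: [x, y, z, turn, jaw, x, y, z, turn, jaw, ...]. A call has 1 to 5 rows; each row shifts and turns the commanded pose from where the row before left it, along the tool's axes as they then stand; what a row does not reach is not made up. A row lasts 1/12 s, in which the tool goes at most 41.7 mm and 7.16 degrees, less where a joint would pass 70% of its speed; a pose out of reach is approached as far as the arm can. A call with a gripper value outside its range is refused whole. The fingers move at their own pace and stop on an object; "newtons" is the grip in N (left out, the last holds). Time passes only in rows, so rows that do not move let the fingers close. It gives the time, the measured TCP pose, the force, the opening and the grip force at its end, in the units of the state.
- sense(): the state, without advancing time (a new reading comes with each control period).
- get_image(name): name is "scene" or "top" or "wrist"; returns the picture (400x640x3 uint8, blue, green, red); there is no depth.
- get_calibration(name): a dict with "fx", "fy", "cx", "cy" (pixels), "R" (3x3) and "t" (3): a world point X has camera coordinates R X + t; the wrist camera has in their place "T_tool_cam" (4x4, takes a point from camera to tool coordinates, whose origin is the TCP and whose axes are the flange's). Camera axes: x right, y down, z forward; pixel columns grow to the right and rows downward; lengths in m; the calibration is good to about 2 mm. The wrist camera is an equidistant fisheye: a pixel r from the principal point sees the ray r / f radians off the axis. A picture is of the moment at which its call begins: read the wrist's pose just before it. get_calibration takes no time and is no camera call.
- finish_job(): hands the job in; it is judged then, once.
The state is a dict: "time": time; "qpos": joint angles; "joint_vel": joint speeds; "joint_efforts": joint torques, N m; "tcp_pos": TCP position; "tool_rot": TCP orientation; "force": force on the tool from outside, world axes, zero at the start; "torque": the same for the moment, N m; "grip_width": opening from 0.0 (shut) to 1.0 (fully open); "grasp_force": force on a finger pad.
Only numpy, scipy, OpenCV 4.12 (cv2) and the standard library are available. Lean on these libraries where they do the work, as an engineer would, in place of code of your own. Each camera call takes 0.05 s, during which the arm holds its last target. There are 200 camera calls.

## Working session

There is one attempt and no reset: what is moved stays moved. The work goes in short steps, Python scripts to look and compute and a tool call to move; the robot and the scene stay as the last step left them, time stands still between calls to the robot, and variables do not carry over. Pictures are saved under pics/ and viewed, at most 10 in all, crops included, and the job is handed in when it is done.

Besides the shell and the picture viewer there is one more tool, called after ">>>" by a JSON object that holds its "fn" and its "kwargs", one argument or row to a line. play_rows: Moves the arm, as the interface text tells. Its arguments: {"type":"object","properties":{"increments":{"type":"array"},"newtons":{"type":"number"}},"required":["increments"]}

```bash
ls; mkdir -p pics; python3 - <<'E'
from plant import *
import cv2, numpy as np
np.set_printoptions(precision=4,suppress=True)
for n in("scene","top","wrist"):
    cv2.imwrite(f"pics/{n}0.png",get_image(n)); print(n,get_calibration(n))
s=sense(); print(s)
E
```

```text
pics
scene {'fx': 369.2280762282633, 'fy': 369.2280762282633, 'cx': 317.6341681140228, 'cy': 195.31108954869148, 'R': array([[-0.0185,  0.9998, -0.0099],
       [ 0.7461,  0.0072, -0.6658],
       [-0.6656, -0.0197, -0.7461]]), 't': array([ 0.0085, -0.3613,  1.3729])}
top {'fx': 371.0441242816334, 'fy': 371.0441242816334, 'cx': 314.5632351763045, 'cy': 197.64348219451838, 'R': array([[ 0.0204, -0.9998, -0.0039],
       [-0.9874, -0.0195, -0.1571],
       [ 0.157 ,  0.007 , -0.9876]]), 't': array([-0.0018,  0.5626,  1.025 ])}
wrist {'fx': 309.70691628693146, 'fy': 309.70691628693146, 'cx': 319.43244006053663, 'cy': 201.0910012676341, 'T_tool_cam': array([[ 0.0006, -0.9549, -0.2969,  0.076 ],
       [ 1.    ,  0.0004,  0.0007,  0.0014],
       [-0.0005, -0.2969,  0.9549, -0.1436],
       [ 0.    ,  0.    ,  0.    ,  1.    ]])}
{'time': 0.15, 'qpos': array([-67.6642,  17.9955,  -2.7429,  69.3411,  -0.0003,  89.9991]), 'joint_vel': array([ 0.0557, -0.1361,  0.1577,  0.0577, -0.0563,  0.0006]), 'joint_efforts': array([  0.0002, -54.0044,  34.0061,   0.0133,  -0.0001,  -0.    ]), 'tcp_pos': array([ 0.2278, -0.5545,  0.2306]), 'tool_rot': array([[ 0.925 ,  0.38  , -0.0005],
       [ 0.38  , -0.925 ,  0.0013],
       [-0.    , -0.0014, -1.    ]]), 'force': array([ 0.0526, -0.5085,  0.3728]), 'torque': array([ 0.0142, -0.0385,  0.0545]), 'grasp_force': 0.0, 'grip_width': 0.9993354787969353}
```

View pics/top0.png

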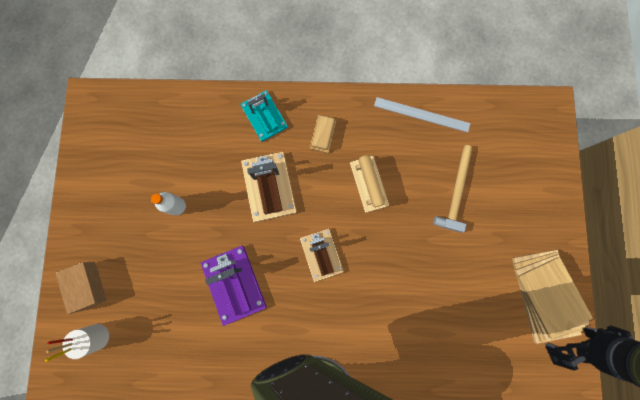

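View pics/scene0.png

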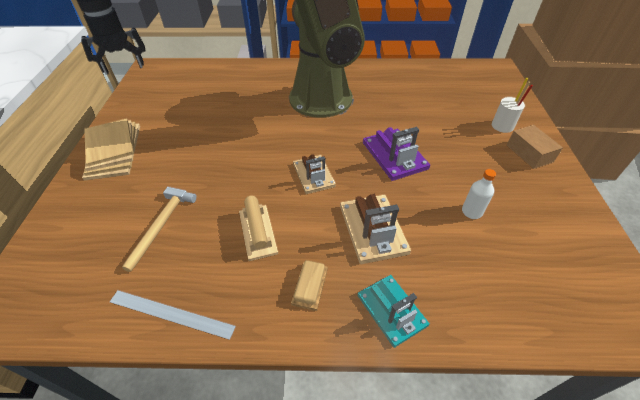

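Top view: the dowel on its rack is at (371,181). Jig-like things are turquoise (264,115), large brown/plywood (268,187), small brown (322,255) and purple (233,285). I choose (268,187), the larger of the uncoloured ones. Other wooden pieces are the sanding block (77,287), a plain block (323,133) and a stack of slats (550,295), and none of them is the dowel. The scene view agrees: jig (375,225), dowel (255,225).

```bash
cat > h.py <<'E'
import numpy as np, cv2
from plant import *
np.set_printoptions(precision=4,suppress=True)
def ray(name,uv,pose=None):
    c=get_calibration(name); x=(uv[0]-c["cx"])/c["fx"]; y=(uv[1]-c["cy"])/c["fy"]
    if name=="wrist":
        r=np.hypot(x,y); d=np.array([x*np.sinc(r/np.pi),y*np.sinc(r/np.pi),np.cos(r)])
        p,R=pose; T=c["T_tool_cam"]; return p+R@T[:3,3], R@T[:3,:3]@d
    return -c["R"].T@c["t"], c["R"].T@np.array([x,y,1.])
def onz(name,uv,z,pose=None):
    o,d=ray(name,uv,pose); return o+d*(z-o[2])/d[2]
def tri(*rays):
    A=0;b=0
    for o,d in rays:
        d=d/np.linalg.norm(d); P=np.eye(3)-np.outer(d,d); A=A+P; b=b+P@o
    X=np.linalg.solve(A,b); return X,[np.linalg.norm(np.cross(X-o,d/np.linalg.norm(d))) for o,d in rays]
def proj(name,X,pose=None):
    c=get_calibration(name); X=np.asarray(X,float)
    if name=="wrist":
        p,R=pose; T=c["T_tool_cam"]; q=T[:3,:3].T@(R.T@(X-p)-T[:3,3])
        r=np.hypot(q[0],q[1]); k=np.arctan2(r,q[2])/max(r,1e-9)
        return np.array([c["cx"]+c["fx"]*k*q[0],c["cy"]+c["fy"]*k*q[1]])
    q=c["R"]@X+c["t"]; return np.array([c["cx"]+c["fx"]*q[0]/q[2],c["cy"]+c["fy"]*q[1]/q[2]])
E
python3 - <<'E'
from h import *
print("dowel",tri(ray("top",(371,181)),ray("scene",(255,223))))
for uv in [(364,157),(380,206)]: print(onz("top",uv,.068))
print("jig base corners",[onz("top",u,.02) for u in [(242,160),(286,152),(297,213),(253,221)]])
print("small",[onz("top",u,.02) for u in [(301,235),(334,228),(343,272),(311,281)]])
print("bottle,hammer",onz("top",(157,199),.15),onz("top",(450,224),.02),"sander?",onz("top",(77,287),.034),onz("top",(322,133),.034))
t=cv2.imread("pics/top0.png")[140:230,230:400]; s=cv2.imread("pics/scene0.png")[180:270,230:420]
a=cv2.resize(t,(560,296),interpolation=3); b=cv2.resize(s,(625,296),interpolation=3)
m=np.zeros((594,630,3),np.uint8); m[:296,:560]=a; m[298:,:625]=b; cv2.imwrite("pics/crop0.png",m)
E
```

```text
dowel (array([ 0.6157, -0.1548,  0.0401]), [np.float64(0.0008504739057782034), np.float64(0.0008504739057781487)])
[ 0.6795 -0.13    0.068 ]
[ 0.5387 -0.1748  0.068 ]
jig base corners [array([0.6764, 0.2296, 0.02  ]), array([0.7038, 0.0984, 0.02  ]), array([0.5199, 0.0602, 0.02  ]), array([0.4938, 0.1881, 0.02  ])]
small [array([0.4559, 0.0468, 0.02  ]), array([ 0.4781, -0.0488,  0.02  ]), array([ 0.353, -0.076,  0.02 ]), array([0.3259, 0.0149, 0.02  ])]
bottle,hammer [0.5341 0.4178 0.15  ] [ 0.4965 -0.3863  0.02  ] sander? [0.2968 0.6718 0.034 ] [ 0.7606 -0.0087  0.034 ]
```

View pics/crop0.png

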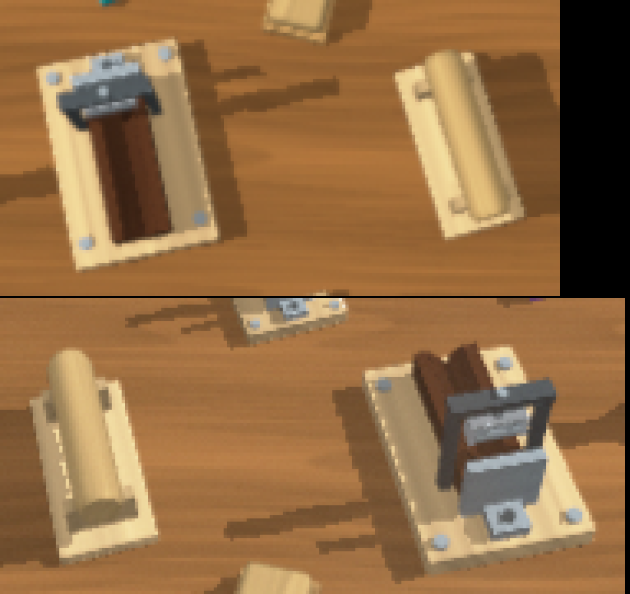

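The crop confirms the choice. The base measures 188 x 133 mm (small one 128 x 95 mm), with a dark V-block, the portal towards +x (yaw about 12°), and the dowel lying in its two-board rack (yaw about 17.6°). Next I bring the wrist camera over the dowel.

>>> {"fn": "play_rows", "kwargs": {
  "increments": [3.6,-1.6,0,0.016,1,3.6,-1.6,0,0.016,1,3.6,-1.6,0,0.016,1,3.6,-1.6,0,0.016,1,3.6,-1.6,0,0.016,1]
}}

```text
time: 0.57
tcp_pos: [0.3692, -0.4155, 0.2311]
tool_rot: [[0.953, 0.303, -0.0], [0.303, -0.953, 0.0], [-0.0, -0.0, -1.0]]
force: [1.0, -0.3, 0.0]
grip_width: 0.997
grasp_force: 0.0
```

>>> {"fn": "play_rows", "kwargs": {
  "increments": [3.6,-1.6,0,0,1,3.6,-1.6,0,0,1,3.6,-1.6,0,0,1,3.6,-1.6,0,0,1,3.6,-1.6,0,0,1]
}}

```text
time: 0.98
tcp_pos: [0.5166, -0.2843, 0.2311]
tool_rot: [[0.952, 0.305, -0.0], [0.305, -0.952, 0.0], [-0.0, -0.0, -1.0]]
force: [0.2, -0.5, 0.0]
grip_width: 0.998
grasp_force: 0.0
```

>>> {"fn": "play_rows", "kwargs": {
  "increments": [3.6,-1.6,0,0,1,3.6,-1.6,0,0,1,2.0,-1.6,0,0,1,0,0,0,0,1,0,0,0,0,1]
}}

```text
time: 1.4
tcp_pos: [0.589, -0.2108, 0.2306]
tool_rot: [[0.952, 0.308, -0.001], [0.308, -0.952, 0.0], [-0.001, -0.0, -1.0]]
force: [0.0, 0.2, 0.4]
grip_width: 1.001
grasp_force: 0.0
```

```bash
cat > snap.py <<'E'
import sys; from h import *
n=sys.argv[1]; s=sense(); np.savez(f"pics/{n}.npz",p=s["tcp_pos"],R=s["tool_rot"]); cv2.imwrite(f"pics/{n}.png",get_image("wrist")); print(s["tcp_pos"])
E
python3 snap.py A
```

```text
[ 0.589  -0.2108  0.2306]
```

>>> {"fn": "play_rows", "kwargs": {
  "increments": [1.0,-3.9,0,0,1,1.0,-3.9,0,0,1,1.0,-3.9,0,0,1,0,0,0,0,1,0,0,0,0,1]
}}

```text
time: 1.87
tcp_pos: [0.5807, -0.0911, 0.2316]
tool_rot: [[0.952, 0.306, -0.0], [0.306, -0.952, -0.0], [-0.0, 0.0, -1.0]]
force: [-0.9, -0.8, 0.1]
grip_width: 0.997
grasp_force: 0.0
```

```bash
python3 snap.py B
```

```text
[ 0.5807 -0.0911  0.2316]
```

>>> {"fn": "play_rows", "kwargs": {
  "increments": [0.5,-4.1,0,0,1,0.5,-4.1,0,0,1,0.5,-4.1,0,0,1,0.5,-4.1,0,0,1,0,0,0,0,1]
}}

```text
time: 2.33
tcp_pos: [0.5495, 0.0745, 0.2314]
tool_rot: [[0.951, 0.308, -0.0], [0.308, -0.951, 0.003], [0.0, -0.003, -1.0]]
force: [0.4, 1.3, -0.2]
grip_width: 1.004
grasp_force: 0.0
```

>>> {"fn": "play_rows", "kwargs": {
  "increments": [0,-3.5,0,0,1,0,0,0,0,1,0,0,0,0,1]
}}

```text
time: 2.58
tcp_pos: [0.54, 0.1032, 0.2313]
tool_rot: [[0.952, 0.305, 0.0], [0.305, -0.952, -0.001], [-0.0, 0.001, -1.0]]
force: [0.4, 0.1, 0.9]
grip_width: 0.994
grasp_force: 0.0
```

```bash
python3 snap.py C; python3 - <<'E'
import cv2,numpy as np
m=np.vstack([cv2.resize(cv2.imread(f"pics/{n}.png"),(480,300),interpolation=3) for n in "BC"]); cv2.imwrite("pics/BC.png",m)
E
```

```text
[0.54   0.1032 0.2313]
```

View pics/BC.png

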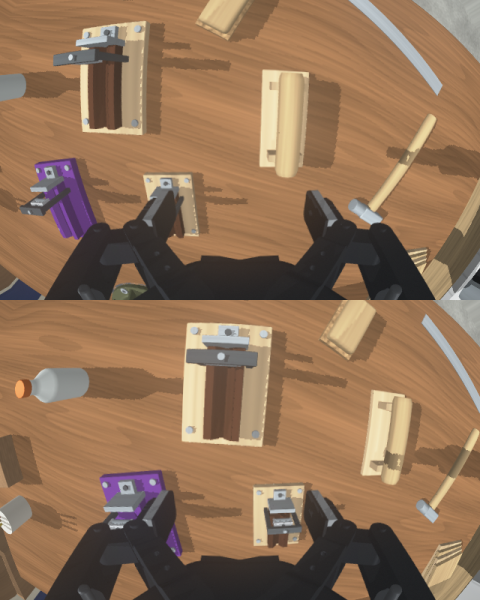

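Both B (top) and C (bottom) show the chosen jig with its portal at its far end (B ≈ (100,58), C ≈ (222,357)) and the dowel (B ≈ (290,125), C ≈ (398,440)). I crop these for exact pixels.

```bash
python3 - <<'E'
from h import *
P={n:np.load(f"pics/{n}.npz") for n in "ABC"}
def crop(n,u,v,w,h,X,Y):
    im=cv2.imread(f"pics/{n}.png")[v:v+h,u:u+w]; f=min(X/w,Y/h)
    im=cv2.resize(im,None,fx=f,fy=f,interpolation=3)
    for k in range(0,w,20): cv2.putText(im,str(u+k),(int(k*f),8),0,.3,(0,255,255),1); cv2.line(im,(int(k*f),10),(int(k*f),14),(0,255,255),1)
    for k in range(20,h,20): cv2.putText(im,str(v+k),(0,int(k*f)+3),0,.3,(0,255,255),1); cv2.line(im,(20,int(k*f)),(24,int(k*f)),(0,255,255),1)
    o=np.zeros((Y,X,3),np.uint8); o[:im.shape[0],:im.shape[1]]=im[:Y,:X]; return o
a=proj("wrist",[.609,-.152,.05],(P["A"]["p"],P["A"]["R"])); print(a)
u,v=int(a[0])-55,max(0,int(a[1])-80)
m=np.vstack([np.hstack([crop("A",u,v,110,160,206,300),crop("B",335,85,80,160,150,300)]+[crop("B",60,20,150,165,272,300)]),
 np.hstack([crop("C",235,25,135,175,232,300),crop("C",470,115,90,130,208,300),np.zeros((300,188,3),np.uint8)])])
cv2.imwrite("pics/crops.png",m); print(m.shape)
E
```

```text
[270.8837 145.1197]
(600, 628, 3)
```

View pics/crops.png

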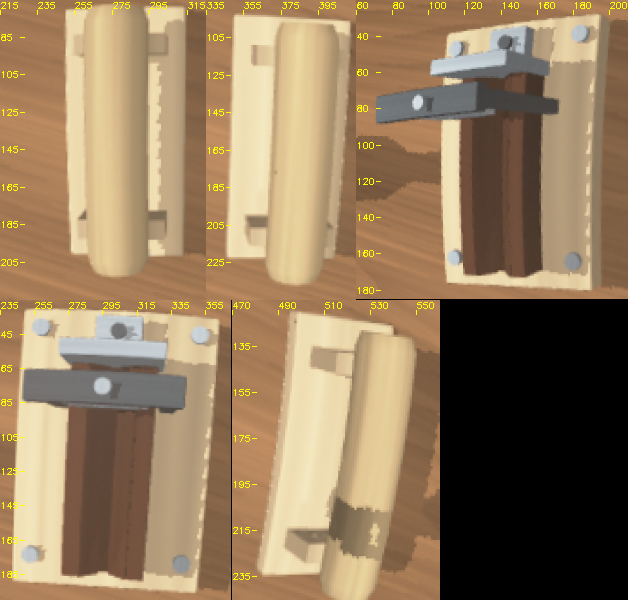

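```bash
cat > fit.py <<'E'
from h import *
from scipy.optimize import least_squares
P={n:(lambda d:(d["p"],d["R"]))(np.load(f"pics/{n}.npz")) for n in "ABC"}
def fr(x,y,w): c,s=np.cos(w),np.sin(w); return lambda q: np.array([x+c*q[0]-s*q[1],y+s*q[0]+c*q[1],q[2]])
base=dict(nl=(-.081,.065,.02),nr=(-.081,-.065,.02),fl=(.109,.065,.02),fr=(.109,-.065,.02),pin=(.0455,0,.124))
jo=[("C","nl",243.2,188.4),("C","nr",349.9,195.4),("C","fl",250.8,29.7),("C","fr",362.8,36.7),("C","pin",294.5,75.2),
("B","nl",110.1,175.7),("B","nr",189.8,180.1),("B","fr",197,27.2),("B","pin",93.6,76.1)]
def rj(p):
    F=fr(*p[:3]); return np.concatenate([proj("wrist",F(np.array(base[k])+[0,0,p[3]]),P[n])-[u,v] for n,k,u,v in jo])
j=least_squares(rj,[.586,.141,.21,0],loss="soft_l1"); print("jig x y yaw dz",j.x,np.degrees(j.x[2])); print(rj(j.x).reshape(-1,2))
do=dict(A=[(260.3,145),(293.4,145),(261.4,193),(292.9,193),(259.8,86.3),(293.9,86.3),(276,212.7),(276,67.7)],
B=[(369.1,165),(405.4,165),(367.5,213),(400,213),(371.8,111.7),(407,111.7),(389,96.7),(383,237)],
C=[(522,158.3),(546.7,158.3),(512,223.3),(538,223.3),(539,128.4)])
t=np.linspace(0,6.28,25)
rim=[(x,r*np.cos(a),r*np.sin(a)) for x,r in((-.075,.015),(-.067,.018),(.067,.018),(.075,.015)) for a in t]
def hull(p,n):
    F=fr(*p[:3]); return cv2.convexHull(np.array([proj("wrist",F(np.array(q)+[0,0,p[3]]),P[n]) for q in rim],np.float32))
def rd(p): return [cv2.pointPolygonTest(hull(p,n),q,True) for n in do for q in do[n]]
d=least_squares(rd,[.61,-.153,.3,.05],diff_step=1e-3,loss="soft_l1"); print("dowel x y yaw z",d.x,np.degrees(d.x[2])); print(np.array(rd(d.x)))
E
python3 fit.py
```

```text
jig x y yaw dz [ 0.5883  0.141   0.2371 -0.0013] 13.585060084907502
[[-0.8667  0.017 ]
 [-0.5015  0.4182]
 [-0.8965  0.1252]
 [ 0.6703 -0.7567]
 [ 0.5913 -0.0172]
 [-0.0204 -0.1383]
 [ 0.7996  0.0401]
 [-1.1921  0.0008]
 [ 1.0796  0.0985]]Traceback (most recent call last):
  File "fit.py", line 19, in <module>
    d=least_squares(rd,[.61,-.153,.3,.05],diff_step=1e-3,loss="soft_l1"); print("dowel x y yaw z",d.x,np.degrees(d.x[2])); print(np.array(rd(d.x)))
    return func(*args, **kwargs)
    vector_fun = VectorFunction(
        fun_wrapped,
    ...<6 lines>...
        workers=workers
    )
    self.J, dct = approx_derivative(
                  ~~~~~~~~~~~~~~~~~^
        self.fun_wrapped, self.x, f0=self.f, **finite_diff_options
        ^^^^^^^^^^^^^^^^^^^^^^^^^^^^^^^^^^^^^^^^^^^^^^^^^^^^^^^^^^
    )
    ^
    J, _nfev = _dense_difference(fun_wrapped, x0, f0, h,
               ~~~~~~~~~~~~~~~~~^^^^^^^^^^^^^^^^^^^^^^^^
                             use_one_sided, method,
                             ^^^^^^^^^^^^^^^^^^^^^^
                             mf)
                             ^^^
[... 248 characters left out ...]
))
                         ~~~~~~~~^^^
    return self.f(x, *self.args, **self.kwargs)
           ~~~~~~^^^^^^^^^^^^^^^^^^^^^^^^^^^^^^
  File "fit.py", line 18, in rd
    def rd(p): return [cv2.pointPolygonTest(hull(p,n),q,True) for n in do for q in do[n]]
                                            ~~~~^^^^^
  File "fit.py", line 17, in hull
    F=fr(*p[:3]); return cv2.convexHull(np.array([proj("wrist",F(np.array(q)+[0,0,p[3]]),P[n]) for q in rim],np.float32))
                                                  ~~~~^^^^^^^^^^^^^^^^^^^^^^^^^^^^^^^^^^^^^^^^
  File "h.py", line 18, in proj
    c=get_calibration(name); X=np.asarray(X,float)
ValueError: time passes only in moves, steps and waits
```

```bash
sed -i 's/^np.set_print.*/&\nimport functools; get_calibration=functools.lru_cache(get_calibration)/' h.py; python3 fit.py | tail -8
```

```text
[-0.0204 -0.1383]
 [ 0.7996  0.0401]
 [-1.1921  0.0008]
 [ 1.0796  0.0985]]
dowel x y yaw z [ 0.6171 -0.1568  0.3027  0.0557] 17.341888703048465
[ 0.068   0.9213  0.1183  1.5711  0.8515  0.238   0.5059  2.0117 -0.7232
 -2.4112 -0.1312 -0.3623 -0.4582 -0.3008  0.7703  0.7412  0.4715  1.6943
  0.6445 -1.0356 -0.893 ]
```

```bash
cat >> fit.py <<'E'
from scipy.optimize import minimize
for z in (None,.05):
    f=lambda p: np.sum(np.abs(rd(p if z is None else [*p[:3],z])))
    m=minimize(f,[.615,-.155,.3,.05],method="Nelder-Mead",options=dict(initial_simplex=np.array([.615,-.155,.3,.05])+np.vstack([np.zeros(4),np.diag([.006,.006,.04,.006])]),maxiter=800))
    print(z,m.x,m.fun); print(np.array(rd(m.x if z is None else [*m.x[:3],z])))
E
python3 fit.py | tail -8
```

```text
None [ 0.6179 -0.1568  0.3032  0.0564] 16.238733889198375
[ 0.      1.0597  0.0378  1.728   0.7989  0.3539  0.      2.8884 -0.9961
 -2.0811 -0.432   0.0001 -0.7001 -0.0063  1.5783  0.3049  0.0988  2.0858
  0.2163 -0.5879 -0.2843]
0.05 [ 0.6159 -0.1574  0.2973  0.0559] 28.127203779534458
[-1.0493  1.4564 -0.7257  1.8385 -0.6     1.1006 -0.1915  0.0001 -0.0034
 -3.6672  0.8237 -1.8342  0.0003 -1.3184 -0.723  -0.2328  2.8042 -0.915
  3.1598 -3.7959 -1.8872]
```

>>> {"fn": "play_rows", "kwargs": {
  "increments": [1.0,4.1,0.5,0.0,1,1.0,4.1,0.5,0,1,1.0,4.1,0.5,0,1,1.0,4.1,0.5,0,1,1.0,4.1,0.5,0,1]
}}

```text
time: 3.05
tcp_pos: [0.6485, -0.077, 0.2065]
tool_rot: [[0.953, 0.302, 0.0], [0.302, -0.953, -0.001], [0.0, 0.001, -1.0]]
force: [0.3, 0.4, 0.3]
grip_width: 1.005
grasp_force: 0.0
```

>>> {"fn": "play_rows", "kwargs": {
  "increments": [-2.5,2.0,1.5,0,1,-2.5,2.0,1.5,0,1,-2.5,2.0,1.6,0,1,0,0,0,0,1,0,0,0,0,1]
}}

```text
time: 3.47
tcp_pos: [0.5926, -0.156, 0.1595]
tool_rot: [[0.954, 0.299, -0.003], [0.299, -0.954, 0.0], [-0.002, -0.001, -1.0]]
force: [-0.4, 0.5, 0.1]
grip_width: 1.0
grasp_force: 0.0
```

```bash
python3 snap.py D; python3 - <<'E'
import cv2; im=cv2.imread("pics/D.png")[0:400,200:440]
im=cv2.resize(im,None,fx=1.5,fy=1.5,interpolation=3)
for k in range(0,240,20): cv2.putText(im,str(200+k),(int(k*1.5),8),0,.3,(0,255,255),1)
for k in range(20,400,20): cv2.putText(im,str(k),(0,int(k*1.5)+3),0,.3,(0,255,255),1)
cv2.imwrite("pics/Dc.png",im)
E
```

```text
[ 0.5926 -0.156   0.1595]
```

View pics/Dc.png

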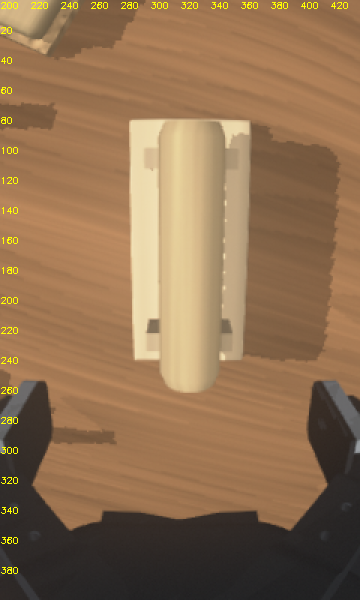

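D shows the dowel at u 306–349, v 79–261, and the rack base corners at (287,81), (367,81), (290,240), (361,240).

```bash
python3 - <<'E'
import re
s=open("fit.py").read()
s=s.replace('in "ABC"}','in "ABCD"}').replace("do=dict(","do=dict(D=[(306,170),(349.3,170),(306.7,233.3),(346,233.3),(306.7,100),(349.3,100),(326.5,261.3),(328,79.3)],")
s+='''
ro=[((-.08,.0375),290,240),((-.08,-.0375),361.3,240),((.08,.0375),286.7,80.7),((.08,-.0375),366.7,80.7)]
rr=lambda p: np.concatenate([proj("wrist",fr(*p)((*q,.012)),P["D"])-[u,v] for q,u,v in ro])
r=least_squares(rr,[.615,-.155,.3]); print("rack",r.x,r.fun)
del do["A"],do["B"],do["C"]
for z in (.05,.055): m=minimize(lambda p:np.sum(np.square(rd([*p,z]))),[.615,-.155,.3],method="Nelder-Mead"); print("Donly",z,m.x,m.fun,np.array(rd([*m.x,z])))
'''
open("fit.py","w").write(s)
E
python3 fit.py | grep -A30 "^None"
```

```text
None [ 0.6172 -0.1568  0.3033  0.0547] 24.21091971636555
[ 0.0002 -0.2569  0.1307  1.5006  1.33    1.4476  1.2946  1.1004 -0.1169
  0.9963 -0.0859  1.6714  0.6901  0.2821  0.0002  2.0382 -0.5516 -2.6894
  0.0001 -0.5935 -0.2419 -0.6308  0.8949  0.2065  0.9778  1.1279  1.0806
 -1.5254 -0.7484]
0.05 [ 0.6161 -0.1573  0.2972  0.0544] 33.315797256738094
[-0.431  -0.583   0.1122  0.7934  0.4424  1.5424  0.0002 -1.0627 -1.0463
  1.4532 -0.7133  1.8281 -0.6084  1.1061 -0.3901  0.2206 -0.0004 -3.6704
  0.8288 -1.8373  0.0009 -1.3217 -0.5023 -0.4191  2.8107 -0.923   3.158
 -3.7938 -1.7161]
rack [ 0.6163 -0.1569  0.3037] [-0.456   0.626   0.5912  0.583  -0.6164 -0.7557  0.4946 -0.2003]
Donly 0.05 [ 0.6165 -0.1569  0.2985] 3.649234050393707 [-0.155  -0.8588  0.2954  0.621   0.821   1.1526 -0.5113 -0.3883]
Donly 0.055 [ 0.6172 -0.1566  0.2991] 9.442596938028606 [ 0.2232 -0.4216  0.6117  1.0746  1.2676  1.5718  1.4946  1.1727]
```

>>> {"fn": "play_rows", "kwargs": {
  "increments": [1.1,0.4,1.5,0,1,1.15,0.4,1.5,0,1,0,0,2.5,0,1,0,0,2.5,0,1,0,0,0,0,1]
}}

```text
time: 3.93
tcp_pos: [0.6166, -0.1523, 0.0767]
tool_rot: [[0.952, 0.306, -0.006], [0.306, -0.952, 0.002], [-0.005, -0.003, -1.0]]
force: [-1.1, -0.2, -0.1]
grip_width: 1.002
grasp_force: 0.0
```

>>> {"fn": "play_rows", "kwargs": {
  "increments": [0,0,1.5,0,1,0,0,1.5,0,1,0,0,0.9,0,1,0,0,0,0,1,0,0,0,0,1]
}}

```text
time: 4.35
tcp_pos: [0.619, -0.1532, 0.0426]
tool_rot: [[0.952, 0.305, 0.0], [0.305, -0.952, -0.0], [0.0, 0.0, -1.0]]
force: [0.4, -0.5, -0.2]
grip_width: 0.999
grasp_force: 0.0
```

>>> {"fn": "play_rows", "kwargs": {
  "increments": [-0.35,0.27,0.25,0,1,0,0,0,0,1,0,0,0,0,1,0,0,0,0,1]
}}

```text
time: 4.68
tcp_pos: [0.6164, -0.1571, 0.04]
tool_rot: [[0.952, 0.305, 0.001], [0.305, -0.952, -0.0], [0.001, 0.0, -1.0]]
force: [-0.4, 0.3, -0.2]
grip_width: 1.001
grasp_force: 0.0
```

>>> {"fn": "play_rows", "kwargs": {
  "increments": [0,0,0,0,0.55,0,0,0,0,0.5,0,0,0,0,0.45,0,0,0,0,0.4,0,0,0,0,0.3],
  "newtons": 40
}}

```text
time: 5.1
tcp_pos: [0.6156, -0.1554, 0.0393]
tool_rot: [[0.952, 0.305, -0.001], [0.305, -0.952, 0.003], [0.0, -0.003, -1.0]]
force: [-2.1, 6.0, 2.8]
grip_width: 0.404
grasp_force: 39.7
```

>>> {"fn": "play_rows", "kwargs": {
  "increments": [0,0,0,0,0.2,0,0,0,0,0.2,0,0,0,0,0.2,0,0,0,0,0.2,0,0,0,0,0.2]
}}

```text
time: 5.52
tcp_pos: [0.6156, -0.1554, 0.0393]
tool_rot: [[0.952, 0.306, -0.001], [0.306, -0.952, 0.003], [0.0, -0.003, -1.0]]
force: [-1.8, 5.6, 2.3]
grip_width: 0.403
grasp_force: 39.7
```

>>> {"fn": "play_rows", "kwargs": {
  "increments": [0,0,-1,0,0.2,0,0,-2,0,0.2,0,0,-3,0,0.2,0,0,-3,0,0.2,0,0,-3,0,0.2]
}}

```text
time: 5.93
tcp_pos: [0.6157, -0.1573, 0.1609]
tool_rot: [[0.952, 0.305, -0.0], [0.305, -0.952, -0.001], [-0.001, 0.001, -1.0]]
force: [1.3, -0.2, -1.5]
grip_width: 0.404
grasp_force: 40.1
```

>>> {"fn": "play_rows", "kwargs": {
  "increments": [0.1,-2.5,-1,0,0.2,0.2,-4,-1,0,0.2,0.2,-4,-1,0,0.2,0.2,-4,-1,0,0.2,0.1,-3.5,0,0,0.2]
}}

```text
time: 6.35
tcp_pos: [0.5694, 0.0185, 0.2022]
tool_rot: [[0.952, 0.305, 0.004], [0.305, -0.952, -0.0], [0.004, 0.001, -1.0]]
force: [1.5, 0.7, -0.9]
grip_width: 0.405
grasp_force: 40.1
```

>>> {"fn": "play_rows", "kwargs": {
  "increments": [0,-2.2,0,0,0.2,0,0,0,0.035,0.2,0,0,0,0.033,0.2,0,0,0,0,0.2,0,0,0,0,0.2]
}}

```text
time: 6.77
tcp_pos: [0.5622, 0.0377, 0.1998]
tool_rot: [[0.971, 0.24, 0.001], [0.24, -0.971, -0.001], [0.001, 0.001, -1.0]]
force: [0.6, -0.9, -1.0]
grip_width: 0.403
grasp_force: 40.2
```

```bash
python3 snap.py E; python3 - <<'E'
import cv2; im=cv2.imread("pics/E.png")[0:300,90:490]
im=cv2.resize(im,None,fx=2,fy=2,interpolation=3)
for k in range(0,400,20): cv2.putText(im,str(90+k),(k*2,8),0,.3,(0,255,255),1)
for k in range(20,300,20): cv2.putText(im,str(k),(0,k*2+3),0,.3,(0,255,255),1)
cv2.imwrite("pics/Ec.png",im)
E
```

```text
[0.5622 0.0377 0.1998]
```

View pics/Ec.png

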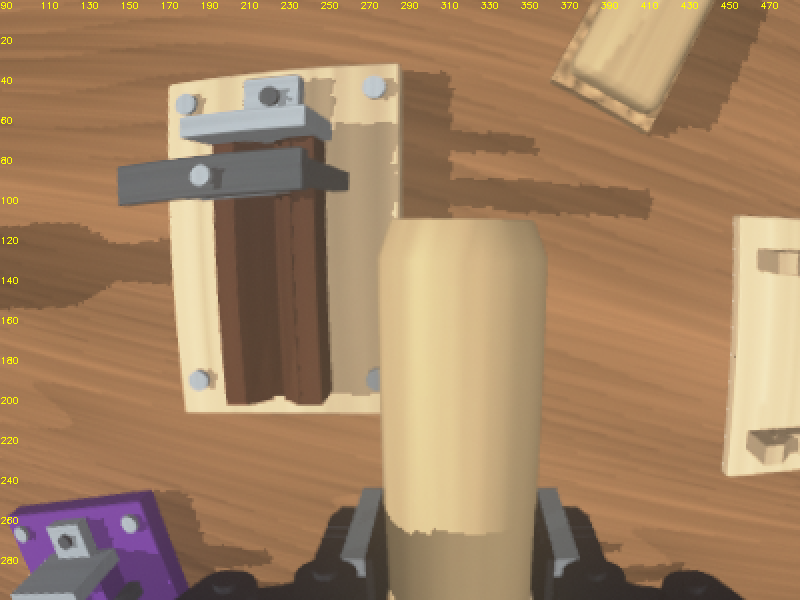

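E shows the jig base corners at (182,206), (174,43), (289,32), the portal bar top at (149–241, 74–102) with its pin at (190,87), and the held dowel's front end at v≈109, u 283–363, held straight.

```bash
cat > fit2.py <<'E'
from h import *
from scipy.optimize import least_squares
P={n:(lambda d:(d["p"],d["R"]))(np.load(f"pics/{n}.npz")) for n in "BCE"}
def fr(x,y,w): c,s=np.cos(w),np.sin(w); return lambda q: np.array([x+c*q[0]-s*q[1],y+s*q[0]+c*q[1],q[2]])
b=dict(nl=(-.081,.065,.02),nr=(-.081,-.065,.02),fl=(.109,.065,.02),fr=(.109,-.065,.02),pin=(.0455,0,.124),b1=(.0535,.039,.119),b2=(.0375,.039,.119),b3=(.0535,-.039,.119),b4=(.0375,-.039,.119))
E=[("E","nl",182.5,206),("E","fl",174,43.5),("E","fr",289.5,32),("E","pin",190,87.5),("E","b1",149,83.5),("E","b2",149.5,102.5),("E","b3",241,74),("E","b4",241.5,95)]
BC=[("C","nl",243.2,188.4),("C","nr",349.9,195.4),("C","fl",250.8,29.7),("C","fr",362.8,36.7),("C","pin",294.5,75.2),("B","nl",110.1,175.7),("B","nr",189.8,180.1),("B","fr",197,27.2),("B","pin",93.6,76.1)]
for o in (E,E+BC):
    f=lambda p: np.concatenate([proj("wrist",fr(*p[:3])(np.array(b[k])+[0,0,p[3]]),P[n])-[u,v] for n,k,u,v in o])
    r=least_squares(f,[.588,.141,.237,0],loss="soft_l1",f_scale=.7); print(r.x); print(f(r.x).reshape(-1,2)[:8])
p,R=P["E"]; t=np.linspace(0,6.28,40)
for m in(-.004,0,.004):
  for h in(-.01,-.006):
    H=np.array([proj("wrist",p+R@np.array([m+x,q*np.cos(a),h+q*np.sin(a)]),P["E"]) for x,q in((.075,.015),(.067,.018),(.03,.018)) for a in t]); print("dowel m h",m,h,"top v",H[:,1].min(),"u range",H[:,0].min(),H[:,0].max())
E
python3 fit2.py
```

```text
[ 0.5878  0.142   0.2378 -0.0023]
[[ 0.0518 -0.1585]
 [ 0.15   -1.0379]
 [-0.0941 -0.3357]
 [-0.147   0.4277]
 [ 0.1509  0.0018]
 [ 0.1472  0.5955]
 [ 0.1042 -0.1993]
 [-0.2558  0.0702]]
[ 0.5881  0.1415  0.2381 -0.0014]
[[ 0.1472  0.001 ]
 [ 0.1938 -1.3111]
 [ 0.2936 -0.6632]
 [-0.0081  0.1664]
 [ 0.1195 -0.246 ]
 [ 0.1179  0.4212]
 [ 0.4683 -0.5252]
 [ 0.1106 -0.1718]]
dowel m h -0.004 -0.01 top v 118.65131914528122 u range 274.36182604764525 358.1080233525387
dowel m h -0.004 -0.006 top v 118.36623833196832 u range 275.6417405895958 356.98309538327635
dowel m h 0 -0.01 top v 110.3166115564418 u range 274.1558217496734 358.29824887928856
dowel m h 0 -0.006 top v 110.24988598762668 u range 275.4495301168336 357.16073228349796
dowel m h 0.004 -0.01 top v 100.51752237837063 u range 273.9750978334829 358.4662739683612
dowel m h 0.004 -0.006 top v 100.75393439519952 u range 275.2805248591048 357.3180249146133
```

>>> {"fn": "play_rows", "kwargs": {
  "increments": [0.15,-2.5,0,0,0.2,0.15,-3.5,0,0,0.2,0.15,-3.5,0,0,0.2,0,0,0,0,0.2,0,0,0,0,0.2]
}}

```text
time: 7.23
tcp_pos: [0.5436, 0.1321, 0.1993]
tool_rot: [[0.97, 0.242, 0.0], [0.242, -0.97, -0.0], [-0.0, 0.0, -1.0]]
force: [-0.8, -0.3, -1.5]
grip_width: 0.403
grasp_force: 40.3
```

>>> {"fn": "play_rows", "kwargs": {
  "increments": [0,0,2,0,0.2,0,0,2,0,0.2,0,0,2,0,0.2,0,0,0,0,0.2,0,0,0,0,0.2]
}}

```text
time: 7.65
tcp_pos: [0.543, 0.1297, 0.1386]
tool_rot: [[0.971, 0.238, -0.003], [0.238, -0.971, -0.001], [-0.003, 0.0, -1.0]]
force: [0.1, 0.2, 0.3]
grip_width: 0.402
grasp_force: 40.3
```

>>> {"fn": "play_rows", "kwargs": {
  "increments": [0.05,-0.1,2,0,0.2,0,0,2,0,0.2,0,0,2,0,0.2,0,0,1.5,0,0.2,0,0,0,0,0.2]
}}

```text
time: 8.07
tcp_pos: [0.543, 0.1313, 0.0629]
tool_rot: [[0.971, 0.239, -0.003], [0.239, -0.971, -0.001], [-0.003, 0.0, -1.0]]
force: [-0.5, -0.9, -0.0]
grip_width: 0.404
grasp_force: 40.3
```

>>> {"fn": "play_rows", "kwargs": {
  "increments": [0,0,0.2,0,0.2,0,0,0.2,0,0.2,0,0,0.2,0,0.2,0,0,0,0,0.2,0,0,0,0,0.2]
}}

```text
time: 8.48
tcp_pos: [0.5445, 0.1324, 0.059]
tool_rot: [[0.971, 0.239, 0.001], [0.239, -0.971, 0.0], [0.001, 0.0, -1.0]]
force: [0.1, 0.3, -0.1]
grip_width: 0.401
grasp_force: 40.3
```

>>> {"fn": "play_rows", "kwargs": {
  "increments": [0,0.05,0.2,0,0.2,0,0.05,0.2,0,0.2,0,0,0.2,0,0.2,0,0,0.2,0,0.2,0,0,0,0,0.2]
}}

```text
time: 8.9
tcp_pos: [0.5437, 0.1312, 0.0497]
tool_rot: [[0.971, 0.239, -0.001], [0.239, -0.971, -0.0], [-0.001, -0.0, -1.0]]
force: [0.6, -0.6, -1.7]
grip_width: 0.403
grasp_force: 40.3
```

>>> {"fn": "play_rows", "kwargs": {
  "increments": [0,0,0.1,0,0.2,0,0,0.1,0,0.2,0,0,0,0,0.2]
}}

```text
time: 9.15
tcp_pos: [0.5441, 0.1313, 0.0481]
tool_rot: [[0.971, 0.239, -0.0], [0.239, -0.971, -0.0], [-0.0, -0.0, -1.0]]
force: [-0.1, 0.7, -0.8]
grip_width: 0.402
grasp_force: 40.3
```

>>> {"fn": "play_rows", "kwargs": {
  "increments": [0,0,0.1,0,0.2,0,0,0,0,0.2]
}}

```text
time: 9.32
tcp_pos: [0.5443, 0.1316, 0.0473]
tool_rot: [[0.971, 0.24, 0.0], [0.24, -0.971, 0.001], [0.0, -0.001, -1.0]]
force: [-0.9, 1.4, -0.7]
grip_width: 0.404
grasp_force: 40.4
```

>>> {"fn": "play_rows", "kwargs": {
  "increments": [0,0,0.05,0,0.2,0,0,0,0,0.2,0,0,0,0,0.2]
}}

```text
time: 9.57
tcp_pos: [0.5444, 0.1318, 0.0471]
tool_rot: [[0.971, 0.24, 0.0], [0.24, -0.971, 0.001], [0.001, -0.001, -1.0]]
force: [-1.9, 2.7, 1.3]
grip_width: 0.406
grasp_force: 40.5
```

>>> {"fn": "play_rows", "kwargs": {
  "increments": [0,-0.07,0,0,0.2,0,0,0.05,0,0.2,0,0,0,0,0.2,0,0,0,0,0.2]
}}

```text
time: 9.9
tcp_pos: [0.5442, 0.1322, 0.0466]
tool_rot: [[0.971, 0.24, 0.0], [0.24, -0.971, 0.0], [0.0, -0.0, -1.0]]
force: [-1.2, 2.6, 4.6]
grip_width: 0.404
grasp_force: 40.8
```

>>> {"fn": "play_rows", "kwargs": {
  "increments": [0,0,0,0,0.45,0,0,0,0,0.5,0,0,0,0,0.6,0,0,0,0,0.75,0,0,0,0,0.75]
}}

```text
time: 10.32
tcp_pos: [0.5439, 0.1318, 0.0461]
tool_rot: [[0.971, 0.239, -0.0], [0.239, -0.971, -0.0], [-0.0, 0.0, -1.0]]
force: [-0.3, -0.7, -1.0]
grip_width: 0.751
grasp_force: 0.0
```

>>> {"fn": "play_rows", "kwargs": {
  "increments": [0,0,-0.5,0,0.75,0,0,-1.5,0,0.75,0,0,-2.5,0,0.75,0,0,-3,0,0.75,0,0,0,0,0.75]
}}

```text
time: 10.73
tcp_pos: [0.5475, 0.1328, 0.127]
tool_rot: [[0.971, 0.239, 0.008], [0.239, -0.971, 0.002], [0.008, 0.0, -1.0]]
force: [1.1, 0.1, 1.0]
grip_width: 0.748
grasp_force: 0.0
```

>>> {"fn": "play_rows", "kwargs": {
  "increments": [-3.5,0,0,0,0.3,-3.5,0,0,0,0.0,-3.8,0,0,0,0,0,0,0,0,0,0,0,0,0,0]
}}

```text
time: 11.15
tcp_pos: [0.4369, 0.1056, 0.1212]
tool_rot: [[0.971, 0.239, -0.001], [0.239, -0.971, -0.0], [-0.001, 0.0, -1.0]]
force: [0.7, -0.0, -0.2]
grip_width: 0.04
grasp_force: 0.0
```

```bash
python3 snap.py F; python3 - <<'E'
import cv2; cv2.imwrite("pics/Fc.png",cv2.imread("pics/F.png")[0:360,120:520])
E
```

```text
[0.4369 0.1056 0.1212]
```

View pics/Fc.png

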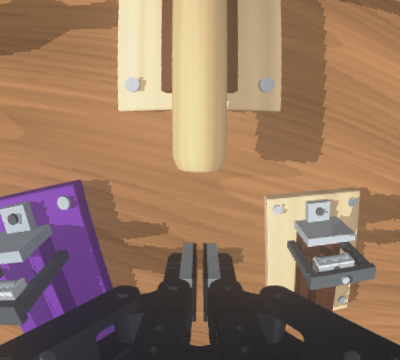

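F shows the dowel lying straight in the groove, its rear end at (319,171), with the shut fingers behind it in line at u≈319. I descend behind it.

>>> {"fn": "play_rows", "kwargs": {
  "increments": [0,0,2.5,0,0,0,0,2.5,0,0,0,0,2.3,0,0,0,0,0,0,0,0,0,0,0,0]
}}

```text
time: 11.62
tcp_pos: [0.4394, 0.1062, 0.0478]
tool_rot: [[0.971, 0.239, -0.002], [0.239, -0.971, -0.0], [-0.002, 0.0, -1.0]]
force: [-0.1, 0.3, 0.2]
grip_width: 0.003
grasp_force: 0.0
```

>>> {"fn": "play_rows", "kwargs": {
  "increments": [0.5,0,0,0,0,0.5,0,0,0,0,0.3,0,0,0,0,0.2,0,0,0,0,0,0,0,0,0]
}}

```text
time: 12.03
tcp_pos: [0.4551, 0.1101, 0.0491]
tool_rot: [[0.971, 0.239, 0.002], [0.239, -0.971, 0.0], [0.002, -0.0, -1.0]]
force: [-0.6, -0.2, -0.3]
grip_width: 0.001
grasp_force: 0.0
```

>>> {"fn": "play_rows", "kwargs": {
  "increments": [0.2,0,0,0,0,0.2,0,0,0,0,0.2,0,0,0,0,0.2,0,0,0,0,0.2,0,0,0,0]
}}

```text
time: 12.45
tcp_pos: [0.4634, 0.1122, 0.0482]
tool_rot: [[0.971, 0.239, -0.0], [0.239, -0.971, -0.0], [-0.0, -0.0, -1.0]]
force: [-1.1, 0.2, 0.3]
grip_width: 0.003
grasp_force: 0.2
```

>>> {"fn": "play_rows", "kwargs": {
  "increments": [0.15,0,0,0,0,0.15,0,0,0,0,0.15,0,0,0,0,0.15,0,0,0,0,0.15,0,0,0,0]
}}

```text
time: 12.87
tcp_pos: [0.4708, 0.114, 0.0483]
tool_rot: [[0.971, 0.239, -0.0], [0.239, -0.971, 0.0], [-0.0, -0.0, -1.0]]
force: [-0.7, -0.2, 0.0]
grip_width: 0.003
grasp_force: 0.2
```

>>> {"fn": "play_rows", "kwargs": {
  "increments": [0.15,0,0,0,0,0.15,0,0,0,0,0.15,0,0,0,0,0.15,0,0,0,0,0.15,0,0,0,0]
}}

```text
time: 13.28
tcp_pos: [0.4773, 0.1156, 0.0481]
tool_rot: [[0.971, 0.239, -0.002], [0.239, -0.971, -0.0], [-0.002, -0.0, -1.0]]
force: [-2.8, -0.8, 1.5]
grip_width: 0.002
grasp_force: 1.6
```

>>> {"fn": "play_rows", "kwargs": {
  "increments": [0.12,0,0,0,0,0.12,0,0,0,0,0.12,0,0,0,0,0.12,0,0,0,0,0.12,0,0,0,0]
}}

```text
time: 13.7
tcp_pos: [0.4839, 0.1172, 0.0482]
tool_rot: [[0.971, 0.239, -0.0], [0.239, -0.971, -0.0], [-0.0, 0.0, -1.0]]
force: [-2.8, -0.1, 0.8]
grip_width: -0.004
grasp_force: 1.2
```

>>> {"fn": "play_rows", "kwargs": {
  "increments": [0.1,0,0,0,0,0.1,0,0,0,0,0.1,0,0,0,0,0.1,0,0,0,0,0.1,0,0,0,0]
}}

```text
time: 14.12
tcp_pos: [0.4888, 0.1184, 0.0483]
tool_rot: [[0.971, 0.239, 0.0], [0.239, -0.971, 0.0], [0.0, 0.0, -1.0]]
force: [-2.8, -0.6, 0.3]
grip_width: 0.001
grasp_force: 1.0
```

>>> {"fn": "play_rows", "kwargs": {
  "increments": [0.06,0,0,0,0,0.06,0,0,0,0,0.06,0,0,0,0,0.06,0,0,0,0,0.06,0,0,0,0]
}}

```text
time: 14.53
tcp_pos: [0.4916, 0.1191, 0.0483]
tool_rot: [[0.971, 0.239, -0.0], [0.239, -0.971, -0.0], [-0.0, -0.0, -1.0]]
force: [-2.7, -0.8, -1.4]
grip_width: -0.005
grasp_force: 1.0
```

>>> {"fn": "play_rows", "kwargs": {
  "increments": [0.04,0,0,0,0,0.04,0,0,0,0,0.04,0,0,0,0,0.04,0,0,0,0,0.04,0,0,0,0]
}}

```text
time: 14.95
tcp_pos: [0.4936, 0.1196, 0.0483]
tool_rot: [[0.971, 0.239, 0.0], [0.239, -0.971, 0.0], [0.0, -0.0, -1.0]]
force: [-2.2, -1.4, -0.0]
grip_width: -0.001
grasp_force: 1.0
```

>>> {"fn": "play_rows", "kwargs": {
  "increments": [0.04,0,0,0,0,0.04,0,0,0,0,0.04,0,0,0,0,0.04,0,0,0,0,0.04,0,0,0,0]
}}

```text
time: 15.37
tcp_pos: [0.4955, 0.1201, 0.0483]
tool_rot: [[0.971, 0.239, 0.0], [0.239, -0.971, -0.0], [0.0, 0.0, -1.0]]
force: [-2.2, -0.3, -0.2]
grip_width: -0.002
grasp_force: 1.0
```

>>> {"fn": "play_rows", "kwargs": {
  "increments": [0.04,0,0,0,0,0.04,0,0,0,0,0.04,0,0,0,0]
}}

```text
time: 15.62
tcp_pos: [0.4967, 0.1204, 0.0483]
tool_rot: [[0.971, 0.239, 0.0], [0.239, -0.971, -0.0], [0.0, 0.0, -1.0]]
force: [-1.5, 0.6, -0.6]
grip_width: 0.002
grasp_force: 1.0
```

>>> {"fn": "play_rows", "kwargs": {
  "increments": [0.04,0,0,0,0,0.04,0,0,0,0,0.04,0,0,0,0]
}}

```text
time: 15.87
tcp_pos: [0.497, 0.1204, 0.0481]
tool_rot: [[0.971, 0.239, -0.001], [0.239, -0.971, -0.0], [-0.002, 0.0, -1.0]]
force: [-5.3, -1.9, 0.8]
grip_width: 0.004
grasp_force: 2.7
```

>>> {"fn": "play_rows", "kwargs": {
  "increments": [0.04,0,0,0,0,0.04,0,0,0,0,0.04,0,0,0,0]
}}

```text
time: 16.12
tcp_pos: [0.497, 0.1204, 0.0479]
tool_rot: [[0.971, 0.239, -0.003], [0.239, -0.971, -0.001], [-0.004, 0.0, -1.0]]
force: [-8.6, -2.3, 4.2]
grip_width: 0.001
grasp_force: 4.3
```

>>> {"fn": "play_rows", "kwargs": {
  "increments": [0.05,0,0,0,0,0.04,0,0,0,0,0,0,0,0,0,0,0,0,0,0,0,0,0,0,0]
}}

```text
time: 16.53
tcp_pos: [0.497, 0.1204, 0.0477]
tool_rot: [[0.971, 0.239, -0.005], [0.239, -0.971, -0.001], [-0.005, 0.0, -1.0]]
force: [-9.8, -2.7, 4.9]
grip_width: 0.003
grasp_force: 4.9
```

>>> {"fn": "play_rows", "kwargs": {
  "increments": [0,0,0,0,0,0,0,0,0,0,0,0,0,0,0,0,0,0,0,0,0,0,0,0,0]
}}

```text
time: 16.95
tcp_pos: [0.497, 0.1204, 0.0477]
tool_rot: [[0.971, 0.239, -0.005], [0.239, -0.971, -0.001], [-0.005, 0.0, -1.0]]
force: [-9.1, -2.6, 5.9]
grip_width: -0.002
grasp_force: 4.9
```

>>> {"fn": "play_rows", "kwargs": {
  "increments": [-0.1,0,0,0,0,-0.2,0,0,0,0,-0.5,0,0,0,0,-1.5,0,0,0,0,-2,0,0,0,0]
}}

```text
time: 17.37
tcp_pos: [0.4603, 0.1114, 0.049]
tool_rot: [[0.971, 0.239, 0.004], [0.239, -0.971, 0.001], [0.004, -0.0, -1.0]]
force: [-0.5, 0.2, 0.3]
grip_width: -0.003
grasp_force: 0.0
```

>>> {"fn": "play_rows", "kwargs": {
  "increments": [0,0,-3,0,0,0,0,-3,0,0,0,0,-3,0,0,0,0,-3,0,0,0,0,0,0,0]
}}

```text
time: 17.78
tcp_pos: [0.4625, 0.112, 0.1746]
tool_rot: [[0.971, 0.24, 0.011], [0.239, -0.971, 0.003], [0.011, -0.0, -1.0]]
force: [1.3, -0.2, 0.5]
grip_width: -0.001
grasp_force: 0.0
```

```bash
python3 snap.py G; python3 - <<'E'
from h import *
im=cv2.resize(cv2.imread("pics/G.png")[0:260,200:440],None,fx=2,fy=2,interpolation=3)
d=np.load("pics/G.npz"); ps=(d["p"],d["R"]); c,s=np.cos(.238),np.sin(.238)
for x in (-.0825,.0675):
    X=[.588+c*x,.1417+s*x,.0575+.015]; print(x,proj("wrist",X,ps))
cv2.imwrite("pics/Gc.png",im)
E
```

```text
[0.4625 0.112  0.1746]
-0.0825 [318.6629 146.4993]
0.0675 [319.4967 -30.9063]
```

View pics/Gc.png

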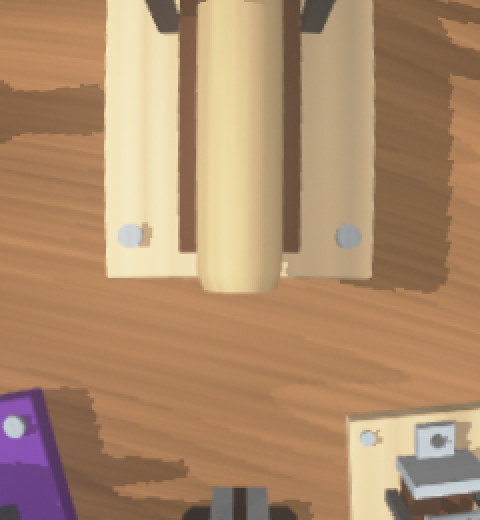

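G shows the dowel under the portal with its rear end at (319,146.5). The predicted home position is (318.7,146.5), so it is home.

```bash
python3 -c "
from plant import *
print(finish_job())"
```

```text
the job is handed in; nothing more can be done
None
```

The dowel is home against the stop plate: I pressed it there with about 10 N for over half a second, let go and handed the job in. A last camera check put its rear end within a pixel of the home position, but the hand-in gave no verdict.

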